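# Clamp the next box in the labelling cradle

### The arm

A 6-joint arm with a two-finger parallel gripper is mounted at the origin on the work surface. World frame = base frame: x ahead of the robot, y to its left, z up, the work surface at z = 0. Lengths are in m, angles in rad, forces in N, time in s.
With the tool pointing down it reaches from about 0.4 to 0.925 m from the base axis. Payload 3.4 kg.
Tool frame: the origin (TCP) lies midway between the tips of the shut fingers; the grasp point (between the pads) lies 19 mm behind it; y points along the fingers, x is the direction in which the jaws open and shut, and the axes are right-handed (so a half turn about y gives the same grasp; the last joint's range is limited). The gripper opens to 85 mm and grips with 20 to 120 N. Pads are 22 mm wide; open, the fingers measure 114 mm over their backs; the gripper's body (76 mm by 85 mm) begins 54 mm behind the grasp point. The pads swing forward as they close: fully open they stand 13 mm farther back than shut.
Start: joints at [1.19, 0.307, 1.506, -0, 1.328, -0.073], TCP at [0.174, 0.548, 0.231] pointing down, gripper open.
Joint ranges: [-3.12, 3.12], [-1.05, 2.28], [0.14, 2.33], [-1.42, 4.57], [0.1, 2.73], [-2.68, 2.68]. Speed limits (rad/s): [2.57, 2.57, 3.14, 3.14, 3.14, 3.14].

### API

Orientations are given as [roll, pitch, yaw] about the fixed x, y, z axes, in that order (R = Rz(yaw) Ry(pitch) Rx(roll)).
In Python, from plant import env gives the robot as it stands.
- The arm moves only by the shell command python3 -m handwheel 'ROWS'. ROWS is JSON, a list of rows, each a list of 3 entries, a list of its own where there are three numbers: the opening, from -1 (shut) to 1 (fully open), so that 0 is half open, then the shift along the world's x, y, z in m, then the turn about the world's z in degrees. A call has 1 to 20 rows; each row shifts and turns the pose as measured when the row begins; what a row does not reach is not made up. A row lasts 1/12 s, in which the tool goes at most 41.7 mm and 7.16 degrees, less where a joint would pass 70% of its speed; a pose out of reach is approached as far as the arm can. A call with a gripper value outside its range is refused whole. The fingers move at their own pace and stop on an object; the grip force is fixed at half the most. Time passes only in rows, so rows that do not move let the fingers close. It gives the time, the measured TCP pose, the force and the opening at its end, in the units of the state.
- env.get_state(): the state, without advancing time (a new reading comes with each control period).
- env.get_image(name): name is "scene" or "top"; returns a dict with "color" (480x640x3 uint8, blue, green, red), "z_map" (480x640 float32, m along the optical axis (not along the pixel's ray), 0 where there is no reading), "vfov" (degrees; the focal length in pixels is half the picture's height over the tangent of half this angle, whatever the lens; pixels are square), "cx", "cy" (the principal point, pixels), "k1" (the pictures are not rectified: a ray, as slopes to the right and down, at radius r is drawn at 1 + k1 r^2 times it, then the intrinsics apply), "camera_from_world" (4x4, takes a point from world to camera coordinates). Camera axes: x right, y down, z forward; pixel columns grow to the right and rows downward; lengths in m; the calibration is good to about 2 mm. A picture is of the moment at which its call begins.
- env.job_done(): hands the job in, once; it reports no verdict.
Trained networks look in the newest picture that a camera, given by its name, has taken for a name from the list of things; names that differ only in an ending like _2 or _b are one class to them, and where a whole thing is asked for, a point or a joint stands for the part that bears it (a point fixed in the world has none). Each returns a list of dicts, best first, with "score" (0 to 1); they miss things now and then, are a little off and sometimes report something else, mostly with a low value. They report only what shows in the picture. A call takes as long as a camera call.
- env.cut_out(camera, name): "mask" (480x640 bool, what is visible of it) and "extent" ([left, top, right, bottom] in pixels, round what is visible of it).
The state is a dict: "clock": time; "joint_pos": joint angles; "joint_velocities": joint speeds; "joint_efforts": joint torques, N m; "eef_pos": TCP position; "orientation": TCP orientation; "ft_force": force on the tool from outside, world axes, zero at the start; "ft_torque": the same for the moment, N m; "gripper_width": finger opening in m.
Only numpy, scipy, OpenCV 4.12 (cv2) and the standard library are available. Lean on these libraries where they do the work, as an engineer would, in place of code of your own. Each camera call takes 0.05 s, during which the arm holds its last target. There are 200 camera calls.

### The job

The jaw of the labelling cradle still stands where the last, shorter box left it. Pull the knob up to free its ratchet from the pawl, wind the jaw right back, let the knob down again and lay the longer black box lengthwise in the middle of the cradle, between jaw and end stop. Then ratchet the jaw in until its spring pad holds the box firmly against the stop without crushing it, and leave it held on the pawl; do not disturb the other things on the bench.

Things in the scene. Friction and masses are not known exactly. Their poses are not given: they have to be found in the camera images.
- cradle: The labelling cradle's aluminium base plate, fixed to the bench: 150 mm (its x) by 400 mm (its y), 10 mm thick; origin at the centre of its underside. The end stop, a dark steel fence square to y, 110 mm wide and 34 mm tall, stands on its +y end; the jaw comes from the -y side; the knob's upright axis is at x = 0, y = -110 mm.
- bed (a point): Point on the plate's top face where the middle of the box is to be set down: cradle x = 0, y = 83 mm, z = 10 mm. The end stop is set by hand and is NOT measured: its face stands 66 to 85 mm beyond this point (+y). The pad's face, jaw right back, stands 66 mm before it (-y). So the free length is 132 to 151 mm for the 120 mm box. Axes as the cradle's.
- jaw: The sliding jaw (aluminium block, top 46 mm above the bench) with a spring-loaded rubber-faced pad, 80 mm wide, on its front. Origin on the plate below the middle of the unpressed pad's face; +y towards the end stop. Rack and pinion: 20 mm per rad of the knob, 4.2 mm per click. Pad spring: 1 N preload, then 2.0 N per mm (8.4 N per click), bottoms at 22 mm; how far it is pressed in is not measured.
- pawl: The steel pawl, a 30 mm finger pivoted on a post beside the toothed wheel (+x side of the cradle), 26 to 31 mm above the bench; origin at its pivot. It takes the box's load. Do not force the wheel back against it: more than 60 N on it does damage (about 2 N m at the knob; letting go of the knob or dropping it gives no more than 40 N).
- knob_turn (a joint): How far the knob is wound in, rad: 0 = jaw right back (hard stop), growing clockwise seen from above, which drives the jaw to the end stop; at most 2.35; starts eight clicks in, near 1.69. Knob down, it turns only clockwise and clicks at every multiple of 0.209 (30 teeth); let go under load it runs back to the last click, to rest up to 0.04 below it. Friction 0.03 N m, drag 0.1 N m per rad/s, up to 0.02 N m over a tooth.
- knob_lift (a joint): How far the knob is pulled up, m: 0 = down, toothed wheel in the pawl; 0.009 = fully up. Weight and spring pull it down with 3.6 N at the bottom, 7.2 N at the top. Above 0.006 the wheel is clear of the pawl and turns either way; it must be held up while turned back. Let down, a tooth may land on the pawl (reads about 0.005): it drops home within the next click of turning in.
- knob_grip (a point): Middle of the knob's black T-grip, a bar 62 mm long (the point's x axis), 14 mm thick (y) and 28 mm tall: 44 to 72 mm above the bench when down, this point 60 mm. Lifts and turns with the knob; the bar lies along the cradle's x when knob_turn is 0.75. Below it the toothed wheel, 67 mm across, top 32 mm above the bench. Felt here: 0.02 N m per N of pad push, plus friction while winding in, less 0.03 to 0.06 N m when held still.
- box: The closed black rigid box to be clamped: 64 mm (its x) by 120 mm (its y), 36 mm tall, about 0.2 kg, a paper label on its lid; origin at the centre of its underside. It is firmly held when the pad presses it with 5 to 18 N (the second click after the pad begins to press is right) and crushed beyond 24 N. Starts flat on the bench, left or right of the cradle.
- roll_big: Bystander, leave alone: a white label roll standing on its end, 104 mm across, 70 mm tall; origin at the centre of its underside
- roll_small: Bystander, leave alone: a white label roll standing on its end, 76 mm across, 50 mm tall; origin at the centre of its underside
- tray_box: Bystander, leave alone: an empty black open box bottom, 110 x 150 x 34 mm; origin at the centre of its underside
- blister_insert: Bystander, leave alone: a flat black moulded insert with two raised ribs, 105 x 140 x 22 mm; origin at the centre of its underside
- marker: Bystander, leave alone: a white marker pen lying down, 130 mm long, 16 mm thick; origin at the centre of its underside
- smoother: Bystander, leave alone: a flat white plastic label smoother, 150 x 26 x 10 mm; origin at the centre of its underside
- short_box: Bystander, leave alone: a closed black box like the one to be clamped but shorter: 56 x 84 x 30 mm; the job that is finished; origin at the centre of its underside

How it is judged:
By the outcome, as a careful person would: the job done as asked, in the order asked, and still so for the second after the job is handed in, with the robot touching nothing.
It also fails if it takes over 61 s, if anything falls off the work surface, if the arm or the gripper's body presses on something with over 40 N, if the wrist force passes 120 N, or if a joint passes its speed limit or range.

## Working session

There is one attempt and no reset: what is moved stays moved. The work goes in short steps, Python scripts to look and compute and a shell command to move; the robot and the scene stay as the last step left them, time stands still between calls to the robot, and variables do not carry over. Pictures are saved under pics/ and viewed, about 8 in all and at most 12, crops included, and the job is handed in when it is done.

```bash
ls; mkdir -p pics
cat > h.py <<'E'
import numpy as np, cv2
from plant import env
def K(im):
    f=240/np.tan(np.radians(im['vfov'])/2)
    return np.array([[f,0,im['cx']],[0,f,im['cy']],[0,0,1.]]), np.array([im['k1'],0,0,0,0.])
def cloud(im):
    k,d=K(im); v,u=np.mgrid[0:480,0:640]
    n=cv2.undistortPoints(np.stack([u,v],-1).reshape(-1,1,2).astype(float),k,d).reshape(480,640,2)
    z=im['z_map']; P=np.dstack([n*z[...,None],z,np.ones_like(z)])
    W=P@np.linalg.inv(im['camera_from_world']).T
    W[z==0]=np.nan
    return W[...,:3]
def proj(im,p):
    k,d=K(im); T=im['camera_from_world']
    return cv2.projectPoints(np.atleast_2d(p).astype(float),cv2.Rodrigues(T[:3,:3])[0],T[:3,3],k,d)[0].reshape(-1,2)
E
python3 - <<'E'
from h import *
for c in('top','scene'):
    im=env.get_image(c); cv2.imwrite(f'pics/{c}0.png',im['color']); W=cloud(im)
    print(c,im['vfov'],im['k1'],np.linalg.inv(im['camera_from_world'])[:3,3])
    for n in('cradle','jaw','pawl','knob_grip','box','short_box','tray_box','blister_insert','roll_big','roll_small','marker','smoother'):
        for r in env.cut_out(c,n)[:2]:
            p=W[r['mask']]; p=p[~np.isnan(p[:,0])]
            if len(p): print(n,round(r['score'],2),r['extent'],np.median(p,0).round(3),np.percentile(p[:,2],[5,95]).round(3))
print(env.get_state())
E
```

```text
pics
top 50.82586213257906 -0.06336995448809488 [0.48599032 0.02076143 1.1046654 ]
cradle 0.69 [240.8, 271.4, 431.2, 354.3] [ 0.505 -0.039  0.011] [0.008 0.046]
cradle 0.29 [171.0, 193.8, 236.1, 244.7] [0.707 0.272 0.009] [0.003 0.024]
jaw 0.56 [312.4, 287.8, 414.9, 334.2] [ 0.488 -0.024  0.041] [0.01 0.05]
pawl 0.7 [252.6, 174.1, 286.6, 210.3] [0.764 0.13  0.049] [0.002 0.053]
pawl 0.18 [417.4, 187.4, 491.6, 250.3] [ 0.716 -0.28   0.006] [0.002 0.035]
box 0.62 [453.6, 283.6, 512.0, 317.3] [ 0.536 -0.335  0.037] [0.025 0.041]
short_box 0.55 [124.5, 294.9, 177.9, 334.3] [0.495 0.374 0.03 ] [0.008 0.033]
tray_box 0.58 [415.2, 190.3, 491.9, 248.2] [ 0.717 -0.279  0.006] [0.002 0.035]
tray_box 0.4 [378.0, 298.5, 408.9, 331.2] [ 0.502 -0.138  0.035] [0.031 0.075]
blister_insert 0.82 [173.2, 193.7, 237.1, 242.5] [0.708 0.271 0.009] [0.003 0.024]
roll_small 0.7 [251.6, 174.5, 284.8, 210.5] [0.762 0.131 0.05 ] [0.013 0.053]
marker 0.91 [514.2, 216.5, 529.6, 273.7] [ 0.659 -0.429  0.016] [0.009 0.02 ]
smoother 0.93 [99.4, 226.7, 114.4, 297.2] [0.605 0.486 0.005] [0.001 0.011]
scene 51.9550468
[... 1303 characters left out ...]
] [0.006 0.048]
{'clock': 1.3, 'joint_pos': array([ 1.19049035e+00,  3.06820094e-01,  1.50640429e+00, -2.05199709e-05,
        1.32841415e+00, -7.34685343e-02]), 'joint_velocities': array([-0.00113759,  0.00211179, -0.0014088 ,  0.00127428, -0.00161248,
        0.00066198]), 'joint_efforts': array([ 1.75905971e-03, -4.57493520e+01, -2.52328849e+01,  6.76648779e-05,
        7.02509460e-04,  1.55087736e-05]), 'eef_pos': array([0.17368845, 0.54813761, 0.23129175]), 'orientation': array([-1.57081283e+00,  4.72221228e-05,  1.26396381e+00]), 'ft_force': array([-0.01303635, -0.22894135,  0.08361946]), 'ft_torque': array([ 0.00457104, -0.03722912,  0.01360481]), 'gripper_width': 0.08533190423691177}
```

Run:
```python
import cv2
a=cv2.imread('pics/top0.png')[150:370,90:560]; b=cv2.imread('pics/scene0.png')[170:345,170:510]
cv2.imwrite('pics/a.png',cv2.resize(a,None,fx=1.7,fy=1.7,interpolation=2)); cv2.imwrite('pics/b.png',cv2.resize(b,None,fx=2.3,fy=2.3,interpolation=2))
```

```text
(no output)
```

View pics/a.png

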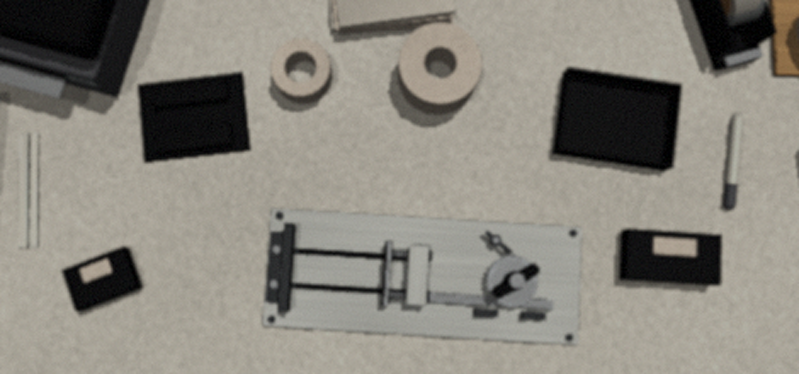

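View pics/b.png

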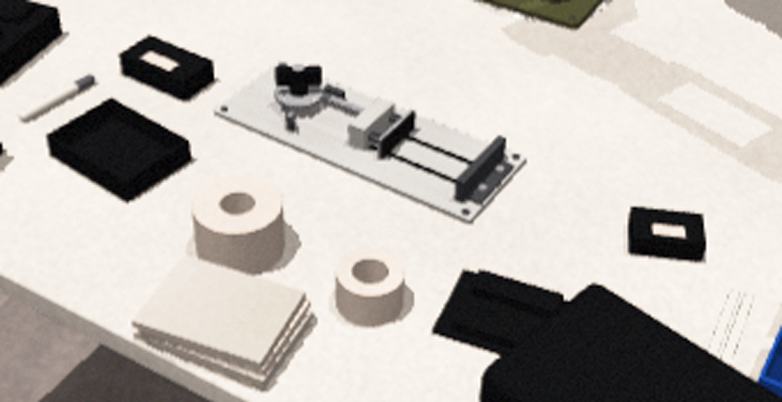

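```bash
cat > m.py <<'E'
from h import *
def rect(P):
    (c,s,a)=cv2.minAreaRect((P[:,:2]*1000).astype(np.float32)); return np.round(c,1),np.round(s,1),round(a,2)
if __name__=='__main__':
  for c in('top','scene'):
    im=env.get_image(c); W=cloud(im); x,y,z=W[...,0],W[...,1],W[...,2]
    reg=lambda a,b,e,f,g,h:W[(x>a)&(x<b)&(y>e)&(y<f)&(z>g)&(z<h)]
    print(c,'plate',rect(reg(.4,.62,-.29,.2,.0065,.2)))
    print(' bench z',np.nanmedian(reg(.6,.66,-.2,.2,-.02,.02)[:,2]))
    p=reg(.42,.6,-.27,.0,.062,.09);print(' grip',rect(p),np.median(p[:,2]),len(p))
    p=reg(.44,.62,-.45,-.25,.028,.06);print(' box',rect(p),np.median(p[:,2]))
    p=reg(.44,.62,-.1,.03,.036,.06);print(' jaw',rect(p),np.median(p[:,2]))
    p=reg(.44,.62,.08,.2,.030,.06);print(' stop',rect(p),np.median(p[:,2]))
    p=reg(.44,.62,-.21,-.06,.025,.037);print(' wheel',rect(p),np.median(p[:,2]))
E
python3 m.py
```

```text
top plate (array([511.2, -54.4]), array([470.9, 213. ]), 89.82)
 bench z 0.0007297627253834982
 grip (array([ 502.9, -139.1]), array([17.3, 61.5]), 29.95) 0.07262836616936119 224
 box (array([ 536.1, -341.1]), array([122.4,  64.9]), 88.01) 0.03727826007209001
 jaw (array([507.8,  -7.4]), array([58.5, 77.5]), 87.73) 0.04626863682089721
 stop (array([513.6, 141.9]), array([ 12.4, 109.3]), 87.42) 0.04447119972934921
 wheel (array([ 495.2, -135.6]), array([115.6, 100.7]), 62.42) 0.032164665218390454
scene plate (array([498.2, -56.8]), array([463.7, 173.5]), 87.55)
 bench z 5.701415490999562e-06
 grip (array([ 502.9, -134.5]), array([21.8, 59.2]), 29.14) 0.07041671951000172 93
 box (array([ 537.1, -338.1]), array([123.9,  70.4]), 86.78) 0.03563055255767367
 jaw (array([508.8,  -3.3]), array([58.8, 83.7]), 87.02) 0.04374302613472575
 stop (array([514. , 145.3]), array([ 14.5, 113.2]), 87.75) 0.04284698295518069
 wheel (array([ 506.7, -134. ]), array([ 72.5, 105. ]), 83.13) 0.03166236863529037
```

Run:
```python
from m import *
for c in('top','scene'):
    ims=[env.get_image(c) for _ in range(5)]; W=np.nanmean([cloud(i) for i in ims],0)
    x,y,z=W[...,0],W[...,1],W[...,2]
    z=cv2.medianBlur(np.nan_to_num(z).astype(np.float32),3)
    m=((x>.4)&(x<.62)&(y>-.285)&(y<.19)&(z>.0055)).astype(np.uint8)
    n,l,s,_=cv2.connectedComponentsWithStats(m); k=1+np.argmax(s[1:,4]); P=W[l==k]
    print(c,'plate',rect(P),len(P))
    # long edges: line fits of extreme x per y bin
    for sgn in(1,-1):
        pts=[]
        for y0 in np.arange(-.22,.13,.01):
            q=P[abs(P[:,1]-y0)<.005]; 
            if len(q)>5: pts.append((y0,sgn*np.percentile(sgn*q[:,0],98)))
        pts=np.array(pts); 
        for _ in range(3):
            f=np.polyfit(*pts.T,1); r=abs(np.polyval(f,pts[:,0])-pts[:,1]); pts=pts[r<max(.002,1.5*np.median(r))]
        print('edge',f, np.degrees(np.arctan(f[0])))
    for nm,b in(('grip',(.44,.57,-.2,-.08,.062,.09)),('box',(.47,.6,-.42,-.26,.030,.05)),('short',(.4,.6,.3,.45,.02,.05))):
        P=W[(x>b[0])&(x<b[1])&(y>b[2])&(y<b[3])&(W[...,2]>b[4])&(W[...,2]<b[5])]
        d=np.linalg.svd(P[:,:2]-P[:,:2].mean(0),full_matrices=False)[2][0]
        print(nm,P.mean(0).round(4),np.degrees(np.arctan2(d[1],d[0]))%180,rect(P))
```

```text
top plate (array([507. , -28.5]), array([399.1, 150.8]), 87.65) 12890
edge [0.03987201 0.57990382] 2.283288540419663
edge [0.04154095 0.43615062] 2.3787534527613885
grip [ 0.5024 -0.1384  0.0723] 123.47823423899847 (array([ 502.8, -138.9]), array([17.2, 61.7]), 30.14)
box [ 0.5362 -0.3402  0.0373] 87.74943696558195 (array([ 535.8, -341.3]), array([121.3,  64.4]), 87.26)
short [0.494  0.3759 0.03  ] 111.36176965663152 (array([493.7, 377. ]), array([56.9, 83.4]), 22.08)
scene plate (array([500.9, -26.4]), array([401.1, 164.1]), 87.34) 4100
edge [0.04294611 0.58164309] 2.459119607215795
edge [0.02801766 0.4390654 ] 1.6048740962327284
grip [ 0.5051 -0.1348  0.069 ] 123.66827507017811 (array([ 501.9, -135.2]), array([15.8, 58.4]), 33.57)
box [ 0.5386 -0.3359  0.0356] 88.10444783989719 (array([ 535.8, -339. ]), array([122.,  67.]), 88.77)
short [0.4988 0.3818 0.029 ] 111.77850195440699 (array([494. , 380.7]), array([57.8, 84. ]), 22.41)<stdin>:3: RuntimeWarning: Mean of empty slice
```

```bash
python3 -m handwheel '[[1,[0.016,-0.014,0],-7.1],[1,[0.016,-0.014,0],-7.1],[1,[0.016,-0.014,0],-7.1],[1,[0.016,-0.014,0],-7.1],[1,[0.016,-0.014,0],-7.1],[1,[0.016,-0.014,0],-7.1],[1,[0.016,-0.014,0],-7.1],[1,[0.016,-0.014,0],-7.1],[1,[0.016,-0.014,0],-7.1],[1,[0.016,-0.014,0],-7.1],[1,[0.016,-0.014,0],-7.1],[1,[0.016,-0.014,0],-7.1],[1,[0.016,-0.014,0],-7.1],[1,[0.016,-0.014,0],-7.1],[1,[0.016,-0.014,0],-7.1],[1,[0.016,-0.014,0],-7.1]]'
```

```text
clock: 3.23
eef_pos: [0.4368, 0.3168, 0.2324]
orientation: [-1.566, -0.003, -0.738]
ft_force: [-0.5, 0.6, -0.7]
gripper_width: 0.0852
```

```bash
python3 -m handwheel '[[1,[0.0044,-0.031,-0.005],-7],[1,[0.0044,-0.031,-0.005],-7],[1,[0.0044,-0.031,-0.005],-7],[1,[0.0044,-0.031,-0.005],-7],[1,[0.0044,-0.031,-0.005],-7],[1,[0.0044,-0.031,-0.005],-7],[1,[0.0044,-0.031,-0.005],-7],[1,[0.0044,-0.031,-0.005],-7],[1,[0.0044,-0.031,-0.005],-7],[1,[0.0044,-0.031,-0.005],-7],[1,[0.0044,-0.031,-0.005],-7],[1,[0.0044,-0.031,-0.005],-7],[1,[0.0044,-0.031,-0.005],-7],[1,[0.0044,-0.031,-0.005],-7],[1,[0.0044,-0.02,-0.005],-6],[1,[0,0,0],0]]'; python3 -c "
from plant import env;print(env.get_state()['joint_pos'])"
```

```text
clock: 4.57
eef_pos: [0.5115, -0.1609, 0.1575]
orientation: [-1.549, -0.002, -2.608]
ft_force: [0.8, 0.3, -0.3]
gripper_width: 0.0853
[-0.37274661  0.31491271  1.70198657 -0.01739975  1.10867955  2.24270562]
```

```bash
python3 -m handwheel '[[1,[-0.0085,0.024,-0.02],2.9],[1,[0,0,-0.02],0],[1,[0,0,0],0]]'; python3 -c "
from plant import env;print(env.get_state()['orientation'])"
```

```text
clock: 4.82
eef_pos: [0.5048, -0.1386, 0.1179]
orientation: [-1.545, 0.001, -2.556]
ft_force: [-0.7, 1.2, 0.5]
gripper_width: 0.0854
[-1.54503515e+00  1.10115314e-03 -2.55637057e+00]
```

```bash
python3 -m handwheel '[[1,[-0.001,0.001,-0.026],0],[1,[-0.0005,0,-0.025],0],[1,[0,0,-0.02],0],[1,[0,0,-0.004],0],[1,[0,0,0],0]]'
python3 - <<'E'
from h import *
im=env.get_image('scene'); cv2.imwrite('pics/c.png',cv2.resize(im['color'][150:280,240:400],None,fx=4,fy=4,interpolation=2))
im=env.get_image('top'); cv2.imwrite('pics/d.png',cv2.resize(im['color'][240:360,300:460],None,fx=4,fy=4,interpolation=2))
E
```

```text
clock: 5.23
eef_pos: [0.5056, -0.1349, 0.0451]
orientation: [-1.542, 0.005, -2.548]
ft_force: [1.5, 0.3, -0.5]
gripper_width: 0.0852
```

View pics/c.png

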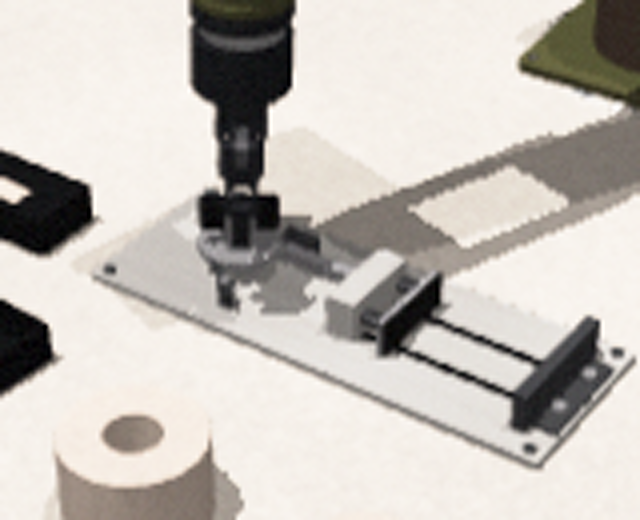

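```bash
python3 -m handwheel '[[-0.5,[-0.0025,-0.002,-0.003],0],[-0.5,[0,0,0],0],[-0.5,[0,0,0],0],[-0.5,[0,0,0],0],[-0.5,[0,0,0],0]]';python3 -m handwheel '[[-1,[0,0,0],0],[-1,[0,0,0],0],[-1,[0,0,0],0]]';  python3 -c "
from plant import env;s=env.get_state();print(s['orientation'],s['ft_torque'])"
```

```text
clock: 5.75
eef_pos: [0.5074, -0.1387, 0.0482]
orientation: [-1.532, 0.012, -2.547]
ft_force: [-0.4, -0.5, 0.9]
gripper_width: 0.0255
clock: 6.0
eef_pos: [0.5049, -0.1405, 0.049]
orientation: [-1.532, 0.007, -2.545]
ft_force: [2.3, 1.1, -3.5]
gripper_width: 0.0132
[-1.53195174  0.00708807 -2.54543767] [ 0.36670891 -0.31555982  0.08261051]
```

```bash
python3 -m handwheel '[[-1,[0,0,0.005],0],[-1,[0,0,0.004],0]]'; python3 -c "
from plant import env;s=env.get_state();print(s['eef_pos'],s['orientation'],s['ft_torque'])"
```

```text
clock: 6.17
eef_pos: [0.5049, -0.1404, 0.0573]
orientation: [-1.533, 0.007, -2.546]
ft_force: [1.8, -1.3, -6.6]
gripper_width: 0.0128
[ 0.5049288  -0.14036701  0.05728712] [-1.53285103  0.00695737 -2.54572748] [-0.12370679 -0.28536567  0.01953537]
```

```bash
python3 -m handwheel '[[-1,[0,0,0.0003],7],[-1,[0,0,0.0003],7],[-1,[0,0,0.0003],7],[-1,[0,0,0.0003],7],[-1,[0,0,0.0003],7]]'; python3 -c "
from plant import env;s=env.get_state();print(s['eef_pos'],s['orientation'],s['ft_torque'])"
```

```text
clock: 6.58
eef_pos: [0.5061, -0.1386, 0.058]
orientation: [-1.534, 0.01, -1.921]
ft_force: [2.1, -0.8, -8.1]
gripper_width: 0.0131
[ 0.50606025 -0.13857508  0.05801746] [-1.53409736  0.01027742 -1.92074014] [ 0.10199194 -0.34178882 -0.18511459]
```

```bash
python3 -m handwheel '[[-1,[0,0,0],7],[-1,[0,0,0],7],[-1,[0,0,0],7],[-1,[0,0,0],7],[-1,[0,0,0],7],[-1,[0,0,0],7],[-1,[0,0,0],7],[-1,[0,0,0],6]]'; python3 -c "
from plant import env;s=env.get_state();print(s['eef_pos'],s['orientation'],s['ft_torque'])"
```

```text
clock: 7.25
eef_pos: [0.5055, -0.1352, 0.0559]
orientation: [-1.536, 0.018, -0.935]
ft_force: [0.2, 0.5, -6.6]
gripper_width: 0.013
[ 0.50545835 -0.1351987   0.05589221] [-1.53615338  0.01777343 -0.93514399] [-0.17480927 -0.21158211 -0.16223684]
```

```bash
python3 -m handwheel '[[-1,[0,-0.001,0.0015],2],[-1,[0,0,0.0005],3],[-1,[0,0,0.0003],3]]'; python3 -c "
from plant import env;s=env.get_state();print(s['eef_pos'],s['orientation'],s['ft_torque'])"
```

```text
clock: 7.5
eef_pos: [0.5051, -0.135, 0.0573]
orientation: [-1.536, 0.021, -0.789]
ft_force: [-0.1, -2.7, -7.1]
gripper_width: 0.0126
[ 0.5051316  -0.13497308  0.05727884] [-1.53570483  0.02110395 -0.78933825] [-0.91160672 -0.00554229 -1.74415509]
```

```bash
python3 -m handwheel '[[-1,[0,0,0],-3],[-1,[0,0,-0.004],0],[-1,[0,0,-0.0045],0]]'; python3 -c "
from plant import env;s=env.get_state();print(s['eef_pos'],s['orientation'],s['ft_torque'])"
```

```text
clock: 7.75
eef_pos: [0.5053, -0.135, 0.0486]
orientation: [-1.535, 0.022, -0.845]
ft_force: [-1.3, 0.1, 13.7]
gripper_width: 0.0127
[ 0.50525821 -0.13502753  0.04863755] [-1.535135    0.02164209 -0.84496528] [-0.18569367 -0.1504131  -0.55338198]
```

```bash
python3 -m handwheel '[[0,[0,0,0.001],0],[0.5,[0,0,0],0],[1,[0,0,0.005],0],[1,[0,0,0.035],0],[1,[0,0,0.04],0],[1,[0,0,0.03],0]]'
python3 - <<'E'
from m import *
im=env.get_image('top');W=cloud(im);x,y,z=np.moveaxis(W,-1,0)
s=env.get_state();print(s['eef_pos'],s['orientation'],s['joint_pos'])
E
```

```text
clock: 8.25
eef_pos: [0.4991, -0.1322, 0.1573]
orientation: [-1.544, 0.038, -0.838]
ft_force: [0.5, -0.4, -0.1]
gripper_width: 0.0839
[ 0.50269547 -0.13344424  0.16292164] [-1.53885417  0.02842105 -0.83777917] [-0.37031971  0.29916829  1.7114949   0.04543092  1.1422936   0.44879896]
```

```bash
python3 -m handwheel '[[1,[0.005,-0.03,0],6.6],[1,[0.005,-0.03,0],6.6],[1,[0.005,-0.03,0],6.6],[1,[0.005,-0.03,0],6.6],[1,[0.005,-0.03,0],6.6],[1,[0.005,-0.03,0],6.6],[1,[0.004,-0.025,0],6],[1,[0,0,0],0]]'
python3 - <<'E'
from m import *
s=env.get_state();print(s['eef_pos'],s['orientation'])
im=env.get_image('top');W=cloud(im);x,y,z=np.moveaxis(W,-1,0)
reg=lambda a,b,e,f,g,h:W[(x>a)&(x<b)&(y>e)&(y<f)&(z>g)&(z<h)]
p=reg(.44,.62,-.2,.08,.036,.06);print(' jaw',rect(p))
p=reg(.42,.6,-.2,-.08,.062,.09);print('grip',rect(p),np.median(p[:,2]),len(p))
cv2.imwrite('pics/e.png',cv2.resize(im['color'][230:360,220:540],None,fx=2.4,fy=2.4,interpolation=2))
E
```

```text
clock: 8.97
eef_pos: [0.5403, -0.3464, 0.1744]
orientation: [-1.542, 0.013, 0.011]
ft_force: [0.7, 0.1, 0.6]
gripper_width: 0.0853
[ 0.54025663 -0.34639285  0.17436566] [-1.54183274  0.01275955  0.01050173]
 jaw (array([512.3, -89.2]), array([ 80.7, 159.8]), 4.19)
grip (array([ 502.9, -139. ]), array([61.3, 16.3]), 43.33) 0.07268796177646919 226
```

View pics/e.png

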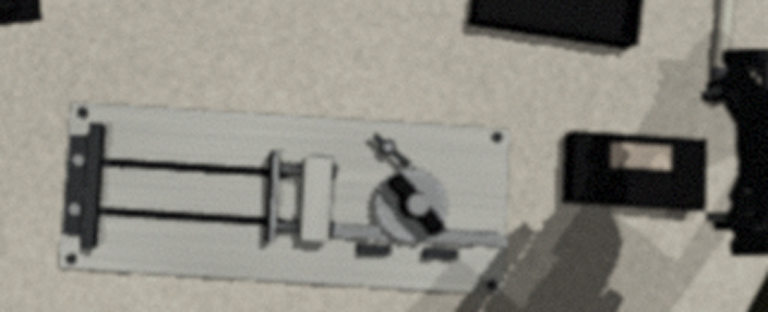

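```bash
python3 -m handwheel '[[1,[-0.003,0.006,-0.02],-2.8],[1,[0,0,-0.035],0],[1,[0,0,-0.035],0],[1,[0,0,-0.02],0],[1,[0,0,0],0]]'
python3 - <<'E'
from m import *
s=env.get_state();print(s['eef_pos'],s['orientation'])
E
```

```text
clock: 9.43
eef_pos: [0.5374, -0.3353, 0.0657]
orientation: [-1.542, 0.007, -0.05]
ft_force: [-0.7, 0.2, 0.1]
gripper_width: 0.0856
[ 0.53736513 -0.3352704   0.06566424] [-1.54168872  0.00666532 -0.04986814]
```

```bash
python3 -m handwheel '[[1,[0,-0.005,-0.03],0.6],[1,[0,0,-0.025],0],[1,[0,0,0],0]]'
python3 - <<'E'
from m import *
s=env.get_state();print(s['eef_pos'],s['orientation'])
E
```

```text
clock: 9.68
eef_pos: [0.5382, -0.3375, 0.0125]
orientation: [-1.542, 0.005, -0.039]
ft_force: [-0.6, 0.8, -0.6]
gripper_width: 0.0856
[ 0.53818641 -0.33753932  0.01249884] [-1.54165869  0.00497025 -0.03873963]
```

```bash
python3 -m handwheel '[[1,[-0.001,-0.0025,-0.009],0],[-1,[0,0,0],0],[-1,[0,0,0],0],[-1,[0,0,0],0],[-1,[0,0,0],0]]'
python3 - <<'E'
from m import *
s=env.get_state();print(s['eef_pos'],s['orientation'],s['ft_torque'])
E
```

```text
clock: 10.1
eef_pos: [0.5398, -0.3403, 0.0099]
orientation: [-1.545, -0.0, -0.038]
ft_force: [-0.0, -0.6, -1.5]
gripper_width: 0.0628
[ 0.53978818 -0.34027934  0.00994375] [-1.54504686e+00 -1.89731317e-04 -3.81401919e-02] [-0.03148862  0.0169486   0.02066599]
```

```bash
python3 -m handwheel '[[-1,[0,0,0.02],0],[-1,[0,0,0.035],0],[-1,[0,0,0.035],0],[-1,[-0.003,0.02,0.01],0],[-1,[-0.003,0.036,0],0],[-1,[-0.003,0.036,0],0],[-1,[-0.003,0.036,0],0],[-1,[-0.003,0.036,0],0],[-1,[-0.003,0.036,0],0],[-1,[-0.003,0.036,0],0],[-1,[-0.003,0.036,0],0],[-1,[-0.003,0.036,0],0],[-1,[-0.002,0.036,0],0],[-1,[0,0.025,0],0],[-1,[0,0,0],0]]'
python3 - <<'E'
from m import *
s=env.get_state();print(s['eef_pos'],s['orientation'],s['ft_torque'])
E
```

```text
clock: 11.35
eef_pos: [0.5123, 0.0379, 0.1291]
orientation: [-1.553, -0.028, -0.049]
ft_force: [0.4, -0.5, -1.6]
gripper_width: 0.0628
[0.51225511 0.03788896 0.12913562] [-1.553388   -0.02787474 -0.04938496] [-0.0145042  -0.02793783 -0.03578494]
```

```bash
python3 -m handwheel '[[-1,[-0.001,0.0165,-0.02],0.5],[-1,[0,0,-0.03],0],[-1,[0,0,-0.025],0],[-1,[0,0,0],0]]'
python3 - <<'E'
from m import *
s=env.get_state();print(s['eef_pos'],s['orientation'],s['ft_torque'])
im=env.get_image('top');W=cloud(im);x,y,z=np.moveaxis(W,-1,0)
cv2.imwrite('pics/f.png',cv2.resize(im['color'][230:360,220:440],None,fx=3,fy=3,interpolation=2))
im=env.get_image('scene');cv2.imwrite('pics/g.png',cv2.resize(im['color'][170:280,250:420],None,fx=4,fy=4,interpolation=2))
E
```

```text
clock: 11.68
eef_pos: [0.5154, 0.0571, 0.0582]
orientation: [-1.553, -0.043, -0.034]
ft_force: [-0.4, -0.3, -2.1]
gripper_width: 0.063
[0.51537319 0.05711823 0.05821612] [-1.55346447 -0.04275947 -0.03397784] [-0.0044554   0.03334609  0.00019375]
```

View pics/g.png

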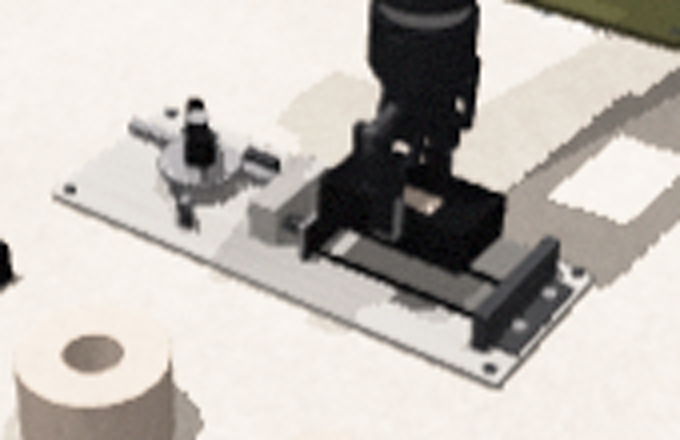

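```bash
python3 -m handwheel '[[-1,[-0.0035,-0.0015,-0.022],-0.3],[-1,[0,0,-0.008],0]]'
python3 - <<'E'
from m import *
s=env.get_state();print(s['eef_pos'],s['orientation'],s['ft_torque'])
E
```

```text
clock: 11.95
eef_pos: [0.5189, 0.0543, 0.0353]
orientation: [-1.553, -0.057, -0.041]
ft_force: [-0.9, 0.1, -1.9]
gripper_width: 0.0629
[0.51892427 0.05428202 0.03534128] [-1.55295612 -0.05744796 -0.04136044] [-0.03668448  0.18529113 -0.03370683]
```

```bash
python3 -m handwheel '[[-1,[-0.009,0.0005,-0.008],0],[-1,[-0.001,0,-0.005],0]]'
python3 - <<'E'
from m import *
s=env.get_state();print(s['eef_pos'],s['orientation'],s['ft_torque'])
E
```

```text
clock: 12.12
eef_pos: [0.5121, 0.0537, 0.0245]
orientation: [-1.553, -0.063, -0.043]
ft_force: [-2.0, 0.2, -3.1]
gripper_width: 0.0627
[0.51208416 0.05371213 0.02452609] [-1.55280273 -0.06315561 -0.04287138] [-0.02220748  0.09037624 -0.01159902]
```

```bash
python3 -m handwheel '[[-1,[-0.0015,0.001,-0.005],0]]'
python3 - <<'E'
from m import *
s=env.get_state();print(s['eef_pos'],s['orientation'],s['ft_force'],s['ft_torque'])
E
```

```text
clock: 12.2
eef_pos: [0.5127, 0.0542, 0.0207]
orientation: [-1.553, -0.067, -0.044]
ft_force: [0.3, -0.1, -1.4]
gripper_width: 0.0629
[0.51269455 0.05422662 0.0207136 ] [-1.55268099 -0.06714923 -0.04359768] [ 0.3030776  -0.08535057 -1.36597195] [-0.00350855  0.02627981 -0.01288137]
```

```bash
python3 -m handwheel '[[-1,[-0.002,0.0005,-0.003],0],[-1,[-0.001,0,-0.001],0]]'
python3 - <<'E'
from m import *
s=env.get_state();print(s['eef_pos'],s['orientation'],s['ft_force'],s['ft_torque'])
E
```

```text
clock: 12.37
eef_pos: [0.5118, 0.0542, 0.0195]
orientation: [-1.552, -0.071, -0.045]
ft_force: [-0.6, 2.1, 2.7]
gripper_width: 0.0625
[0.51182945 0.05422572 0.01947154] [-1.55243    -0.07125702 -0.04457613] [-0.60301664  2.10816237  2.73148716] [0.62663881 0.45842118 0.08427823]
```

Contact with the plate; open and rise straight.

```bash
python3 -m handwheel '[[0.7,[0,0,0.0005],0],[1,[0,0,0.001],0],[1,[0,0,0.001],0]]';python3 -m handwheel '[[1,[-0.001,0,0.02],0],[1,[-0.002,0,0.035],0],[1,[0,0,0.035],0],[1,[0,0,0.02],0],[1,[0,0,0],0]]'
python3 - <<'E'
from m import *
s=env.get_state();print(s['eef_pos'],s['orientation'],s['joint_pos'])
E
```

```text
clock: 12.62
eef_pos: [0.515, 0.0541, 0.0247]
orientation: [-1.552, -0.077, -0.045]
ft_force: [0.4, -0.1, 0.2]
gripper_width: 0.0856
clock: 13.03
eef_pos: [0.5124, 0.0539, 0.1395]
orientation: [-1.552, -0.077, -0.045]
ft_force: [0.5, -0.5, -0.1]
gripper_width: 0.0857
[0.51241101 0.05392956 0.13945233] [-1.5523327  -0.07675333 -0.04500872] [0.01273559 0.28068523 1.81709058 0.01702622 0.96619623 0.04790087]
```

```bash
cat > s.py <<'E'
from m import *
s=env.get_state();print(s['clock'],'pos',s['eef_pos'].round(4),'rpy',s['orientation'].round(4),'yawdeg',np.degrees(s['orientation'][2]).round(1),'F',s['ft_force'].round(1),'T',s['ft_torque'].round(3),'w',round(s['gripper_width'],4))
from scipy.spatial.transform import Rotation as R
print('tip tilt xy',R.from_euler('xyz',s['orientation']).apply([0,1,0])[:2].round(4),'q',s['joint_pos'].round(3))
E
python3 -m handwheel '[[1,[0,0,0],0],[1,[0,0,0],0],[1,[0,0,0],0]]'; python3 s.py; python3 -m handwheel '[[1,[-0.001,-0.03,0],-6.5],[1,[-0.001,-0.03,0],-6.5],[1,[-0.001,-0.03,0],-6.5]]'; python3 s.py; python3 -m handwheel '[[1,[-0.001,-0.03,0],-6.5],[1,[-0.001,-0.03,0],-6.5],[1,[-0.001,-0.03,0],-6.5],[1,[0,-0.01,0],-6.5]]'; python3 s.py
```

```text
clock: 13.28
eef_pos: [0.5135, 0.054, 0.1405]
orientation: [-1.552, -0.081, -0.045]
ft_force: [0.2, -0.2, -0.3]
gripper_width: 0.0856
13.2833 pos [0.5135 0.054  0.1405] rpy [-1.5522 -0.0809 -0.0449] yawdeg -2.6 F [ 0.2 -0.2 -0.3] T [-0.027  0.055  0.017] w 0.0856
tip tilt xy [0.0815 0.015 ] q [0.013 0.279 1.817 0.017 0.964 0.048]
clock: 13.53
eef_pos: [0.5081, -0.0333, 0.1363]
orientation: [-1.551, -0.073, -0.389]
ft_force: [-0.4, -0.4, 0.3]
gripper_width: 0.0853
13.5333 pos [ 0.5081 -0.0333  0.1363] rpy [-1.5512 -0.0735 -0.3892] yawdeg -22.3 F [-0.4 -0.4  0.3] T [-0.007  0.039 -0.021] w 0.0853
tip tilt xy [ 0.0754 -0.0097] q [-0.15   0.278  1.831  0.002  0.956  0.238]
clock: 13.87
eef_pos: [0.5002, -0.1388, 0.1293]
orientation: [-1.557, -0.063, -0.866]
ft_force: [0.1, -0.0, 0.4]
gripper_width: 0.0851
13.8667 pos [ 0.5002 -0.1388  0.1293] rpy [-1.5571 -0.0626 -0.8656] yawdeg -49.6 F [ 0.1 -0.   0.4] T [ 0.028  0.017 -0.037] w 0.0851
tip tilt xy [ 0.051  -0.0387] q [-0.338  0.307  1.807 -0.024  0.967  0.54 ]
```

Run:
```python
from m import *
for c in('top','scene'):
    im=env.get_image(c);W=cloud(im);x,y,z=np.moveaxis(W,-1,0)
    reg=lambda a,b,e,f,g,h:W[(x>a)&(x<b)&(y>e)&(y<f)&(z>g)&(z<h)]
    p=reg(.46,.57,-.004,.128,.040,.054);print(c,'box',rect(p),np.percentile(p[:,2],[5,50,95]).round(4))
    cv2.imwrite(f'pics/i_{c}.png',cv2.resize(im['color'][180:355,220:440],None,fx=3.4,fy=3.4,interpolation=2))
```

```text
top box (array([511.7,  53. ]), array([117.1,  64. ]), 86.88) [0.0436 0.0468 0.0501]
scene box (array([512.8,  55.9]), array([119.8,  72.4]), 89.17) [0.042  0.0459 0.0489]
```

View pics/i_top.png

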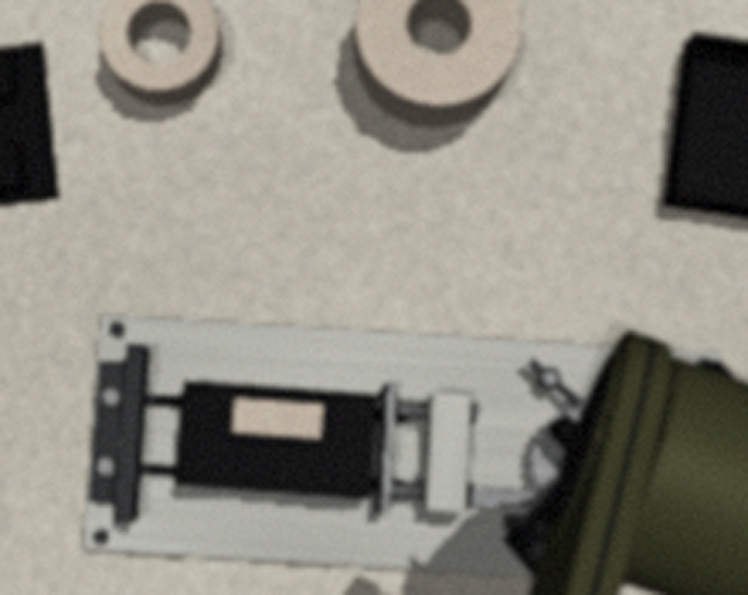

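```bash
python3 -m handwheel '[[1,[0.003,0,-0.02],0],[1,[0,0,-0.03],0],[1,[0,0,-0.02],0],[1,[0,0,0],0]]'; python3 s.py
```

```text
clock: 14.3
eef_pos: [0.5026, -0.1345, 0.0552]
orientation: [-1.556, -0.058, -0.848]
ft_force: [-0.9, -1.2, 0.1]
gripper_width: 0.0855
14.3 pos [ 0.5026 -0.1345  0.0552] rpy [-1.5559 -0.0585 -0.8478] yawdeg -48.6 F [-0.9 -1.2  0.1] T [ 0.021  0.035 -0.024] w 0.0855
tip tilt xy [ 0.0498 -0.034 ] q [-0.331  0.412  1.886 -0.023  0.785  0.532]
```

```bash
python3 -m handwheel '[[0.2,[0.002,-0.0045,-0.014],0],[-0.5,[0,0,0],0],[-0.5,[0,0,-0.001],0]]'; python3 s.py
```

```text
clock: 14.55
eef_pos: [0.5027, -0.1352, 0.0384]
orientation: [-1.559, -0.052, -0.838]
ft_force: [0.9, 0.3, -0.1]
gripper_width: 0.0514
14.55 pos [ 0.5027 -0.1352  0.0384] rpy [-1.5585 -0.0517 -0.8381] yawdeg -48.0 F [ 0.9  0.3 -0.1] T [-0.011 -0.008  0.002] w 0.0514
tip tilt xy [ 0.0437 -0.0302] q [-0.334  0.441  1.897 -0.021  0.753  0.519]
```

```bash
python3 -m handwheel '[[-1,[0,0,0],0],[-1,[0,0,0],0],[-1,[0,0,0],0]]'; python3 s.py
```

```text
clock: 14.8
eef_pos: [0.5045, -0.1356, 0.0407]
orientation: [-1.558, -0.057, -0.833]
ft_force: [-1.4, -4.8, -4.7]
gripper_width: 0.0205
14.8 pos [ 0.5045 -0.1356  0.0407] rpy [-1.5581 -0.0565 -0.8329] yawdeg -47.7 F [-1.4 -4.8 -4.7] T [-0.757  0.189 -0.189] w 0.0205
tip tilt xy [ 0.0474 -0.0333] q [-0.332  0.438  1.894 -0.023  0.754  0.517]
```

```bash
python3 -m handwheel '[[-1,[0,0,0],0]]'; python3 s.py
```

```text
clock: 14.88
eef_pos: [0.5044, -0.1358, 0.0414]
orientation: [-1.558, -0.057, -0.832]
ft_force: [-1.6, 0.4, -4.5]
gripper_width: 0.0204
14.8833 pos [ 0.5044 -0.1358  0.0414] rpy [-1.5584 -0.0571 -0.8324] yawdeg -47.7 F [-1.6  0.4 -4.5] T [ 0.23   0.315 -0.119] w 0.0204
tip tilt xy [ 0.0476 -0.0339] q [-0.332  0.437  1.894 -0.024  0.755  0.517]
```

```bash
python3 -m handwheel '[[-0.2,[0,0,0],0],[-0.2,[-0.001,-0.002,0.006],0],[-0.2,[0,0,0.001],0],[-1,[0,0,0],0],[-1,[0,0,0],0],[-1,[0,0,0],0]]'; python3 s.py
```

```text
clock: 15.38
eef_pos: [0.5039, -0.1365, 0.0524]
orientation: [-1.555, -0.059, -0.834]
ft_force: [1.2, -0.8, -4.5]
gripper_width: 0.013
15.3833 pos [ 0.5039 -0.1365  0.0524] rpy [-1.5545 -0.0586 -0.8339] yawdeg -47.8 F [ 1.2 -0.8 -4.5] T [ 0.028 -0.076 -0.341] w 0.013
tip tilt xy [ 0.0514 -0.0324] q [-0.336  0.418  1.886 -0.02   0.778  0.511]
```

```bash
python3 -m handwheel '[[-1,[0,0,-0.002],-5],[-1,[0,0,-0.0005],-7],[-1,[0,0,-0.0005],-7],[-1,[0,0,-0.0005],-7],[-1,[0,0,-0.0005],-7],[-1,[0,0,-0.0005],-7]]'; python3 s.py
```

```text
clock: 15.88
eef_pos: [0.5041, -0.1376, 0.0522]
orientation: [-1.553, -0.063, -1.549]
ft_force: [-2.4, -0.2, 5.9]
gripper_width: 0.0127
15.8833 pos [ 0.5041 -0.1376  0.0522] rpy [-1.5534 -0.063  -1.5488] yawdeg -88.7 F [-2.4 -0.2  5.9] T [0.389 0.374 0.229] w 0.0127
tip tilt xy [ 0.0187 -0.0626] q [-0.309  0.428  1.866 -0.074  0.812  1.289]
```

```bash
python3 -m handwheel '[[-1,[0,0,-0.0003],-7],[-1,[0,0,0],-7],[-1,[0,0,0],-3],[-1,[0,0,0],0]]'; python3 s.py
cat > j.py <<'E'
from m import *
import sys
ims=[env.get_image('top') for _ in range(4)]; Ws=np.array([cloud(i) for i in ims]); W=np.nanmedian(Ws,0)
c=np.array([.507,-.0285]); a=np.radians(-2.35); Rm=np.array([[np.cos(a),-np.sin(a)],[np.sin(a),np.cos(a)]])
L=(W[...,:2]-c)@Rm; x,y,z=L[...,0],L[...,1],W[...,2]
# height profile along cradle y
for nm,x0,x1 in(('centre',-.02,.02),('side+',.034,.039),('side-',-.039,-.034)):
    r=[]
    for y0 in np.arange(-.06,.175,.003):
        m=(abs(y-y0)<.0015)&(x>x0)&(x<x1); r.append(f'{y0*1000:.0f}:{1000*np.nanmedian(z[m]):.0f}' if m.any() else '-')
    print(nm,' '.join(r))
cv2.imwrite(sys.argv[1],cv2.resize(ims[0]['color'][250:360,230:420],None,fx=4.2,fy=4.2,interpolation=2))
E
python3 j.py pics/j1.png
```

```text
clock: 16.22
eef_pos: [0.504, -0.1381, 0.0523]
orientation: [-1.554, -0.065, -1.857]
ft_force: [-1.1, -1.0, 1.6]
gripper_width: 0.0128
16.2167 pos [ 0.504  -0.1381  0.0523] rpy [-1.5536 -0.0649 -1.8571] yawdeg -106.4 F [-1.1 -1.   1.6] T [ 0.437  0.114 -0.035] w 0.0128
tip tilt xy [-0.0018 -0.067 ] q [-0.302  0.435  1.851 -0.087  0.839  1.612]
centre -60:461 -57:460 -54:459 -51:458 -48:456 -45:453 -42:451 -39:473 -36:478 -33:483 -30:483 -27:480 -24:455 -21:451 -18:48 -15:48 -12:47 -9:47 -6:48 -3:48 0:47 3:48 6:44 9:11 12:11 15:11 18:11 21:12 24:11 27:11 30:44 33:44 36:44 39:47 42:47 45:47 48:47 51:47 54:47 57:47 60:47 63:47 66:47 69:47 72:47 75:47 78:47 81:47 84:47 87:48 90:47 93:47 96:47 99:47 102:47 105:47 108:47 111:47 114:47 117:47 120:47 123:47 126:46 129:47 132:47 135:46 138:47 141:46 144:46 147:47 150:46 153:47 156:46 159:11 162:10 165:27 168:44 171:44 174:44
side+ -60:449 -57:449 -54:450 -51:441 -48:454 -45:455 -42:456 -39:457 -36:457 -33:446 -30:441 -27:11 -24:11 -21:12 -18:45 -15:49 -12:47 -9:47 -6:47 -3:46 0:46 3:46 6:12 9:11 12:10 15:11 18:12 21:11 24:10 27:11 30:45 33:43 36:43 39:11 42:10 45:12 48:12 51:10 54:11 57:11 60:11 63:11 66:10 69:11 72:13 75:11 78:11 81:12 84:10 87:9 90:11 93:11 96:10 99:10 102:11 105:12 108:11 111:9 114:11 117:10 120:11 123:11 126:11 129:10 132:9 135:11 138:10 141:11 144:11 147:11 150:10 153:10 156:11 159:13 162:11 165:20 168:45 171:45 174:44
side- -60:13 -57:11 -54:11 -51:11 -48:11 -45:12 -42:11 -39:11 -36:10 -33:11 -30:12 -27:519 -24:519 -21:520 -18:520 -15:519 -12:515 -9:29 -6:29 -3:47 0:12 3:28 6:19 9:10 12:11 15:10 18:10 21:10 24:11 27:10 30:44 33:43 36:27 39:12 42:11 45:10 48:11 51:11 54:9 57:12 60:11 63:11 66:11 69:10 72:12 75:11 78:11 81:11 84:12 87:11 90:10 93:10 96:12 99:11 102:12 105:9 108:10 111:10 114:10 117:11 120:11 123:10 126:10 129:11 132:12 135:10 138:11 141:9 144:10 147:10 150:10 153:10 156:9 159:10 162:11 165:28 168:45 171:45 174:45
```

View pics/j1.png

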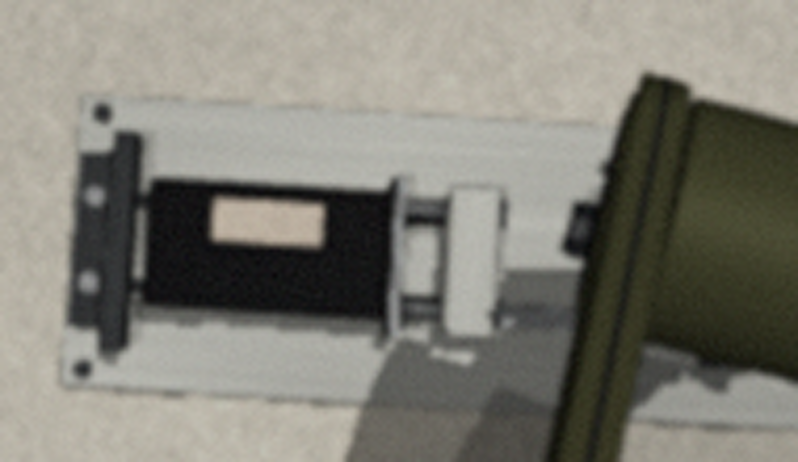

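```bash
python3 -m handwheel '[[-1,[0,0,-0.0003],-7],[-1,[0,0,0],-7],[-1,[0,0,0],-6],[-1,[0,0,0],-3]]'; python3 s.py;python3 -m handwheel '[[-1,[0,0,0],-2]]'; python3 s.py; python3 -m handwheel '[[-1,[0,0,0],-2]]'; python3 s.py; python3 j.py pics/j2.png | grep -v side-
```

```text
clock: 16.75
eef_pos: [0.5036, -0.1385, 0.0523]
orientation: [-1.552, -0.065, -2.266]
ft_force: [-1.4, -1.1, 1.2]
gripper_width: 0.0126
16.75 pos [ 0.5036 -0.1385  0.0523] rpy [-1.5524 -0.0654 -2.2664] yawdeg -129.9 F [-1.4 -1.1  1.2] T [ 0.386 -0.064  0.152] w 0.0126
tip tilt xy [-0.0277 -0.0619] q [-0.301  0.445  1.83  -0.088  0.876  2.021]
clock: 16.83
eef_pos: [0.5036, -0.1386, 0.0523]
orientation: [-1.552, -0.065, -2.303]
ft_force: [-1.2, -0.8, 2.1]
gripper_width: 0.0133
16.8333 pos [ 0.5036 -0.1386  0.0523] rpy [-1.5524 -0.0655 -2.3026] yawdeg -131.9 F [-1.2 -0.8  2.1] T [ 0.353 -0.07   0.139] w 0.0133
tip tilt xy [-0.03  -0.061] q [-0.302  0.446  1.828 -0.087  0.88   2.056]
clock: 16.92
eef_pos: [0.5035, -0.1386, 0.0523]
orientation: [-1.552, -0.065, -2.338]
ft_force: [-0.3, -0.5, 1.0]
gripper_width: 0.013
16.9167 pos [ 0.5035 -0.1386  0.0523] rpy [-1.5523 -0.0654 -2.3381] yawdeg -134.0 F [-0.3 -0.5  1. ] T [ 0.418 -0.072  0.208] w 0.013
tip tilt xy [-0.0321 -0.0599] q [-0.302  0.447  1.827 -0.086  0.883  2.091]
centre -60:454 -57:453 -54:453 -51:452 -48:452 -45:444 -42:12 -39
[... 293 characters left out ...]
02:47 105:47 108:47 111:47 114:47 117:46 120:47 123:47 126:47 129:47 132:47 135:47 138:46 141:47 144:47 147:46 150:47 153:47 156:47 159:47 162:47 165:45 168:45 171:45 174:45
side+ -60:458 -57:457 -54:457 -51:448 -48:463 -45:466 -42:465 -39:466 -36:466 -33:454 -30:448 -27:10 -24:11 -21:10 -18:10 -15:11 -12:11 -9:47 -6:48 -3:47 0:47 3:48 6:47 9:46 12:48 15:29 18:12 21:9 24:10 27:10 30:11 33:12 36:11 39:44 42:45 45:43 48:11 51:11 54:11 57:10 60:11 63:12 66:13 69:10 72:12 75:11 78:10 81:11 84:11 87:11 90:11 93:10 96:12 99:11 102:11 105:11 108:11 111:10 114:12 117:11 120:11 123:10 126:11 129:10 132:11 135:11 138:11 141:12 144:11 147:11 150:12 153:11 156:10 159:11 162:9 165:31 168:44 171:46 174:45
```

```bash
python3 -m handwheel '[[-1,[0,0,0],-4],[-1,[0,0,0],-4],[-1,[0,0,0],-2]]'; python3 s.py; python3 -m handwheel '[[-1,[0,0,0],-1.5]]'; python3 s.py;  python3 -m handwheel '[[-1,[0,0,0],-0.5]]'; python3 s.py
```

```text
clock: 17.37
eef_pos: [0.5033, -0.1387, 0.0523]
orientation: [-1.552, -0.066, -2.511]
ft_force: [-1.2, -1.4, 1.1]
gripper_width: 0.0125
17.3667 pos [ 0.5033 -0.1387  0.0523] rpy [-1.5518 -0.0656 -2.5112] yawdeg -143.9 F [-1.2 -1.4  1.1] T [ 0.308 -0.115  0.304] w 0.0125
tip tilt xy [-0.0417 -0.054 ] q [-0.304  0.451  1.818 -0.082  0.898  2.258]
clock: 17.45
eef_pos: [0.5033, -0.1388, 0.0523]
orientation: [-1.552, -0.066, -2.537]
ft_force: [-1.2, -0.6, 1.4]
gripper_width: 0.0129
17.45 pos [ 0.5033 -0.1388  0.0523] rpy [-1.5516 -0.0657 -2.5371] yawdeg -145.4 F [-1.2 -0.6  1.4] T [ 0.319 -0.21   0.273] w 0.0129
tip tilt xy [-0.0431 -0.0531] q [-0.305  0.451  1.817 -0.081  0.9    2.283]
clock: 17.53
eef_pos: [0.5032, -0.1388, 0.0523]
orientation: [-1.552, -0.066, -2.545]
ft_force: [-0.4, -0.1, 1.3]
gripper_width: 0.0127
17.5333 pos [ 0.5032 -0.1388  0.0523] rpy [-1.5516 -0.0657 -2.5451] yawdeg -145.8 F [-0.4 -0.1  1.3] T [ 0.356 -0.137  0.281] w 0.0127
tip tilt xy [-0.0435 -0.0528] q [-0.305  0.451  1.817 -0.081  0.901  2.291]
```

```bash
python3 -m handwheel '[[-1,[0,0,0],-2.5],[-1,[0,0,0],-0.5]]'; python3 s.py; python3 -m handwheel '[[-1,[0,0,0],2],[-1,[0,0,0],2]]'; python3 s.py
```

```text
clock: 17.7
eef_pos: [0.5032, -0.1388, 0.0523]
orientation: [-1.551, -0.066, -2.596]
ft_force: [-0.3, -0.6, 1.1]
gripper_width: 0.0129
17.7 pos [ 0.5032 -0.1388  0.0523] rpy [-1.5513 -0.0657 -2.5956] yawdeg -148.7 F [-0.3 -0.6  1.1] T [ 0.395 -0.199  0.339] w 0.0129
tip tilt xy [-0.046  -0.0507] q [-0.306  0.453  1.815 -0.079  0.905  2.339]
clock: 17.87
eef_pos: [0.5033, -0.1389, 0.0523]
orientation: [-1.551, -0.066, -2.521]
ft_force: [-1.0, -1.5, 0.1]
gripper_width: 0.0128
17.8667 pos [ 0.5033 -0.1389  0.0523] rpy [-1.5511 -0.0656 -2.5208] yawdeg -144.4 F [-1.  -1.5  0.1] T [ 0.124 -0.16   0.048] w 0.0128
tip tilt xy [-0.0419 -0.0542] q [-0.304  0.451  1.818 -0.082  0.898  2.268]
```

```bash
python3 -m handwheel '[[0,[0,0,0],0],[0.6,[0,0,0],0],[1,[0,0,0],0],[1,[0,0,0.015],0],[1,[0,0,0.035],0],[1,[0,0,0.035],0],[1,[-0.01,-0.03,0.02],0],[1,[-0.01,-0.035,0],0],[1,[-0.01,-0.035,0],0],[1,[-0.01,-0.035,0],0],[1,[0,-0.035,0],0],[1,[0,0,0],0]]'; python3 s.py; python3 j.py pics/j3.png
python3 - <<'E'
from m import *
im=env.get_image('top');W=cloud(im);x,y,z=np.moveaxis(W,-1,0)
for nm,b in(('grip',(.44,.57,-.2,-.08,.062,.09)),):
    P=W[(x>b[0])&(x<b[1])&(y>b[2])&(y<b[3])&(z>b[4])&(z<b[5])]
    d=np.linalg.svd(P[:,:2]-P[:,:2].mean(0),full_matrices=False)[2][0]
    print(nm,P.mean(0).round(4),np.degrees(np.arctan2(d[1],d[0]))%180,rect(P),np.median(P[:,2]))
E
```

```text
clock: 18.87
eef_pos: [0.4635, -0.3135, 0.1636]
orientation: [-1.545, -0.064, -2.513]
ft_force: [1.4, -1.6, 0.3]
gripper_width: 0.0849
18.8667 pos [ 0.4635 -0.3135  0.1636] rpy [-1.5451 -0.0643 -2.5125] yawdeg -144.0 F [ 1.4 -1.6  0.3] T [-0.005 -0.017  0.022] w 0.0849
tip tilt xy [-0.0368 -0.0586] q [-0.624  0.346  1.635 -0.075  1.157  1.918]
centre -60:12 -57:11 -54:11 -51:11 -48:11 -45:11 -42:11 -39:10 -36:11 -33:11 -30:11 -27:11 -24:11 -21:11 -18:12 -15:11 -12:11 -9:11 -6:46 -3:47 0:47 3:48 6:48 9:48 12:47 15:47 18:46 21:11 24:11 27:11 30:11 33:11 36:11 39:44 42:44 45:46 48:47 51:47 54:47 57:47 60:47 63:47 66:47 69:47 72:47 75:47 78:47 81:47 84:47 87:46 90:47 93:46 96:47 99:47 102:47 105:47 108:47 111:47 114:47 117:47 120:47 123:47 126:47 129:47 132:47 135:47 138:46 141:47 144:47 147:46 150:46 153:47 156:47 159:46 162:46 165:45 168:44 171:44 174:44
side+ -60:12 -57:11 -54:10 -51:10 -48:11 -45:11 -42:12 -39:11 -36:11 -33:11 -30:12 -27:10 -24:10 -21:11 -18:11 -15:10 -12:11 -9:11 - -3:47 0:47 3:46 6:47 9:48 12:47 15:48 18:28 21:11 24:11 27:11 30:11 33:11 36:12 39:43 42:43 45:42 48:1
[... 217 characters left out ...]
:10 153:11 156:10 159:11 162:10 165:39 168:46 171:44 174:45
side- -60:12 -57:10 -54:12 -51:11 -48:12 -45:10 -42:10 -39:12 -36:10 -33:11 -30:12 -27:10 -24:11 -21:11 -18:12 -15:11 -12:11 -9:10 -6:10 -3:47 0:11 3:45 6:11 9:47 12:47 15:46 18:45 21:12 24:11 27:11 30:11 33:11 36:9 39:44 42:44 45:43 48:12 51:11 54:12 57:12 60:11 63:12 66:11 69:10 72:10 75:12 78:10 81:12 84:11 87:10 90:12 93:11 96:11 99:11 102:11 105:11 108:12 111:11 114:12 117:11 120:11 123:10 126:10 129:11 132:10 135:11 138:10 141:10 144:11 147:11 150:11 153:11 156:11 159:11 162:11 165:27 168:44 171:45 174:45
grip [ 0.5025 -0.1386  0.0723] 126.13134670822136 (array([ 502.7, -139.1]), array([17.2, 61.7]), 32.34) 0.07236129037286254
```

View pics/j3.png

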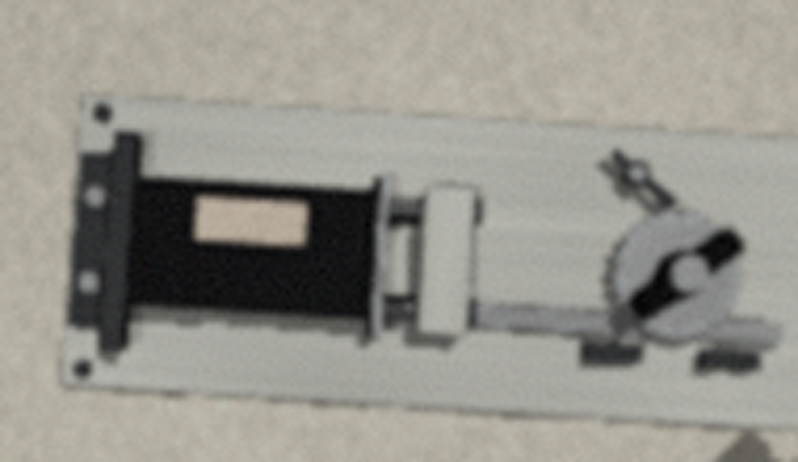

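```bash
python3 -c "
from plant import env;print(env.job_done())"
```

```text
the job is handed in; nothing more can be done
None
```

The job is handed in at about 19 s of the 61 s allowed. The box is clamped against the end stop and held on the pawl.

**What I did:** I lifted the knob about 8 mm and turned it back about 97° until it met the hard stop. I let it down again, set the 120 mm box in the middle of the cradle, and wound the jaw in to click 8. By my measurement that is the second click after the pad began to press. Then I let go and moved the arm clear.

**Last checks:**
- **Pawl:** the torque at the knob dropped from 0.34 to 0.05 N m before I let go, so the pawl carries the load. The bar angle puts the knob at about 1.645 rad, just below click 8 (1.676), and its height shows it is fully down.
- **Box:** it lies flat, with one end at the stop and the other against the pad.
- **Pad force:** the jaw-to-pad gap gives about 3.5–4.5 mm of compression, or 8–10 N. The winding torque suggested 11–15 N. Both are within the 5–18 N band.

**Irregularities:**
- My second grip on the knob first closed too low, at 20 mm wide instead of 13 mm. I opened, moved up and re-gripped before winding.
- The tool drifted to a tilt of about 4°. The box was tilted by about that much as I set it down, and settled flat once released.
- The two cameras disagree by about 3.5 mm in y. I used values close to the top camera, and the knob's turning centre agreed with them.
- I did not re-measure the other things on the bench. The arm did not go near them.

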